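Free the seized tray pin and send the slides to the light table

ROBOT

A 6-joint arm with a two-finger parallel gripper is mounted at the origin on the work surface. World frame = base frame: x ahead of the robot, y to its left, z up, the work surface at z = 0. Lengths are in m, angles in rad, forces in N, time in s.
With the tool pointing down it reaches from about 0.35 to 0.8 m from the base axis. Payload 7.3 kg.
Tool frame: the origin (TCP) lies between the finger pads; the fingertips stand 25 mm ahead of it and the grasp point (between the pads) lies 6 mm ahead of it (r.tip_extent is the distance from the TCP to the fingertips, in m); z points along the fingers, y is the direction in which the jaws open and shut (so a half turn about z gives the same grasp; the last joint's range is limited). The gripper opens to 85 mm and grips with 20 to 120 N. Pads are 22 mm wide; open, the fingers measure 114 mm over their backs; the gripper's body (76 mm by 85 mm) begins 54 mm behind the grasp point. The pads swing forward as they close: fully open they stand 13 mm farther back than shut.
Start: joints at [1.096, 0.342, 1.524, -0, 1.275, -0.146], TCP at [0.17, 0.497, 0.256] pointing down, gripper open.
Joint ranges: [-2.53, 2.53], [-0.77, 2.02], [0.04, 2.7], [-1, 4.14], [0.28, 2.66], [-3.11, 3.11]. Speed limits (rad/s): [2.57, 2.57, 3.14, 3.14, 3.14, 3.14].

INTERFACE

Orientations are given as a unit quaternion [x, y, z, w].
In Python, from workcell import r, command_gripper, optics gives the robot as it stands. The module is installed in compiled form; this text tells all that it offers. Calls block until the motion is done:
- r.reach(position, orientation): joint-space move of the TCP to a pose.
- r.move_straight(position, orientation=None, speed=0.15, max_force=None): straight line of the TCP; orientation=None keeps the orientation; speed is the mean speed in m/s. With max_force (N) it stops when the force on the tool has changed by that much, and returns True; else False.
- r.movej(angles): joint-space move.
- command_gripper(opening, force=None): finger opening in m; force is the grip in N (None keeps the last); returns when the fingers have stopped.
- r.hold(seconds).
- r.solve_ik(position, orientation): joint angles nearest the present ones, or None.
- r.read_state(): the state.
- optics.get_image(name): name is "scene" or "top" or "wrist"; returns (picture, depth): 384x512x3 uint8, red, green, blue; 384x512 float32, m along the optical axis (not along the pixel's ray), 0 where there is no reading.
- optics.camera_model(name): a dict with "K" (3x3 intrinsics, pixels), "R" (3x3) and "t" (3): a world point X has camera coordinates R X + t; the wrist camera has in their place "tool_from_camera" (4x4, takes a point from camera to tool coordinates, whose origin is the TCP and whose axes are the flange's). Camera axes: x right, y down, z forward; pixel columns grow to the right and rows downward; lengths in m; the calibration is good to about 2 mm. A picture is of the moment at which its call begins: read the wrist's pose just before it. camera_model takes no time and is no camera call.
A pose or a line that the arm cannot do raises r.PlanningError and nothing moves.
- r.finish_job(): hands the job in, once; it reports no verdict.
The state is a dict: "time_s": time; "joint_positions": joint angles; "dq": joint speeds; "tau": joint torques, N m; "eef_pos": TCP position; "eef_rot": TCP orientation; "contact_force": force on the tool from outside, world axes, zero at the start; "torque": the same for the moment, N m; "grip_width": finger opening in m.
Only numpy, scipy, OpenCV 4.12 (cv2) and the standard library are available. Lean on these libraries where they do the work, as an engineer would, in place of code of your own. Each camera call takes 0.05 s, during which the arm holds its last target.

TASK

The red-headed locking pin through the slide tray has seized in the slide holder: work it loose by twisting it back and forth while pulling gently upwards, without jerking, so that the heavy holder stays down on the bench, and leave the pin in the square metal dish. Then push the tray of slides across the gap onto the light table, keeping it level and sliding (never lifted clear or dipping into the gap), until it lies wholly on the light table. Leave the other things on the bench alone.

Things in the scene. Friction and masses are not known exactly. Their poses are not given: they have to be found in the camera images.
- holder: Slide holder: grey metal block 120 x 190 x 40 mm, 3 kg on a rubber foot, loose on the bench, held down by its weight only. Origin: centre of its underside; z up; flat deck 40 mm up. The tray slides on the deck towards the holder's -y, between two steel rails along y (6 mm wide, 10 mm high, inner faces 44.5 mm from the middle).
- bore (a point): Mouth of the vertical bore, in the centre of the holder's deck. Rust binds the pin over its first 12 mm of lift, with plain dry friction of about 55 N at the 6 mm radius (about 0.33 N m to turn). Pulled straight up, even slowly, the pin lifts the whole holder with the tray (about 33 N in all); pulled too hard, the holder also turns with the pin.
- pin: Locking pin, 76 mm long, 140 g: rusty round shaft 12 mm across, steel collar 20 mm across at 45.5 to 48.5 mm, red flat bar head 12 mm (x) by 34 mm (y), from 50 to 76 mm above the tip. Origin: its lower tip; z up the shaft. It stands upright, tip 8 mm above the bench, through an 18 mm hole in the tray into the bore. Clear of the bore after 32 mm of lift, of the tray after 38 mm.
- pin_head (a point): Centre of the pin's red head, 64 mm above its tip, the place to grip (12 mm across, along the pin's x). While the pin turns to and fro fast enough that its surface moves some four times as fast sideways as upwards (for example 0.8 rad/s with 1.2 mm/s of lift), a gentle pull brings it up. It is not keyed or threaded and can turn either way.
- pin_mid (a point): Point on the pin's axis 45 mm above its tip, near its centre of mass.
- dish: Loose square open aluminium dish, 120 x 120 x 22 mm outside, walls and floor 4 to 5 mm, 0.6 kg. Origin: centre of its underside.
- tray: Sliding steel tray, 86 mm (x) by about 142 mm (y) by 6 mm thick, 0.4 kg, carrying two glass slides fixed to it. Origin: centre of its underside, at the middle of the pin hole; z up. It lies on the holder's deck (underside 40 mm above the bench). Its front edge, at -73 mm along its y, is turned up a little; its rear edge is at +70 mm. A blue tab handle stands near the rear.
- tray_handle (a point): Point in the tray's blue tab handle, 62 mm from the tray's middle towards its +y (rear), 30 mm above the tray's underside. The tab is 50 mm wide (x), 10 mm thick (y) and reaches from 5 to 41 mm above the underside. Its axes are the tray's.
- light_table: White light table fixed to the bench, 170 mm (x) by 190 mm (y), its flat top 38.5 mm above the bench (1.5 mm below the holder's deck). Origin: centre of its underside; it lies beyond the holder's -y end, turned nearly like it, across a gap of 25 to 40 mm.
- slide_box: Bystander: dull green slide box 85 x 105 x 34 mm, loose. Origin: centre of its underside.
- echinoid: Bystander: brown dome-shaped echinoid fossil, 80 mm across, 43 mm high, loose. Origin: centre of its underside.
- tooth: Bystander: ridged resin mammoth tooth replica 45 x 95 x 37 mm, loose. Origin: centre of its underside.
- probe_pen: Bystander: thin steel probe pen 133 mm long lying along its y, loose. Origin: under its middle.
- soft_brush: Bystander: brush lying on the bench, loose.
- jar: Bystander: amber jar 52 mm across, 75 mm high, loose. Origin: centre of its underside.
Things that resemble listed ones, but are neither listed nor needed, are in the scene too. Leave any orange look-alike of the tray alone.

How it is judged:
By the outcome, as a careful person would: the job done as asked, in the order asked, and still so for the second after the job is handed in, with the robot touching nothing.
It also fails if it takes over 72 s, if anything falls off the work surface, if the arm or the gripper's body presses on something with over 40 N, if the wrist force passes 120 N, or if a joint passes its speed limit or range.

## Working session

There is one attempt and no reset: what is moved stays moved. The work goes in short steps, each a Python script; the robot and the scene stay as the last script left them, time stands still between calls to the robot, and variables do not carry over. Pictures are saved under pics/ and viewed, and the job is handed in when it is done.

```bash
mkdir -p pics; ls; python3 - <<'E'
from workcell import r, command_gripper, optics
import cv2,numpy as np
s=r.read_state(); print(s)
for n in ("scene","top","wrist"):
    im,d=optics.get_image(n); cv2.imwrite(f"pics/a_{n}.png",im[:,:,::-1]); np.save(f"pics/a_{n}_d.npy",d); np.save(f"pics/a_{n}.npy",im)
    m=optics.camera_model(n); print(n,{k:np.round(v,4).tolist() for k,v in m.items()})
print(r.tip_extent)
E
```

```text
pics
{'time_s': 0.0, 'joint_positions': array([ 1.09599961e+00,  3.42725714e-01,  1.52501243e+00,  8.31723804e-06,
        1.27541045e+00, -1.45999874e-01]), 'dq': array([-0.00025153,  0.00055351,  0.00013649,  0.00132735, -0.00315064,
        0.00047017]), 'tau': array([-6.18655037e-06, -4.33677256e+01, -2.46009403e+01, -2.59777116e-04,
        7.84329779e-03,  5.33416323e-05]), 'eef_pos': array([0.16933372, 0.49655797, 0.25562598]), 'eef_rot': array([ 1.63660043e-01,  9.86516490e-01, -7.39578955e-04, -2.41409506e-04]), 'contact_force': array([-0.4046205 ,  0.00855467,  0.09593881]), 'torque': array([ 0.00216967, -0.00552054,  0.05030388]), 'grip_width': 0.0855772704114302}
scene {'K': [[425.9698, 0.0, 253.4021], [0.0, 425.9698, 186.7244], [0.0, 0.0, 1.0]], 'R': [[-0.0394, 0.9991, 0.0147], [0.6864, 0.0378, -0.7263], [-0.7262, -0.0185, -0.6873]], 't': [0.0295, -0.3084, 1.4825]}
top {'K': [[448.367, 0.0, 261.857], [0.0, 448.367, 184.131], [0.0, 0.0, 1.0]], 'R': [[0.0277, -0.9996, 0.0056], [-0.9781, -0.0283, -0.206], [0.2061, 0.0002, -0.9785]], 't': [-0.0326, 0.5268, 1.1026]}
wrist {'K': [[279.0287, 0.0, 253.6338], [0.0, 279.0287, 191.7221], [0.0, 0.0, 1.0]], 'tool_from_camera': [[0.0, -0.9617, -0.2742, 0.0694], [1.0, 0.0005, -0.0016, -0.0008], [0.0017, -0.2742, 0.9617, -0.1172], [0.0, 0.0, 0.0, 1.0]]}
0.025
```

View pics/a_top.png

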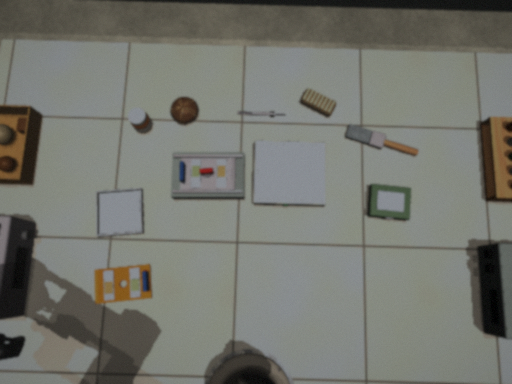

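View pics/a_scene.png

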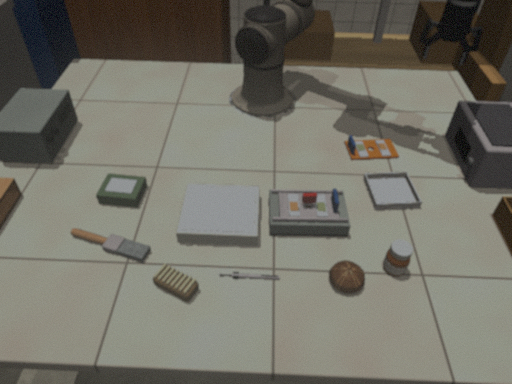

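View pics/a_wrist.png

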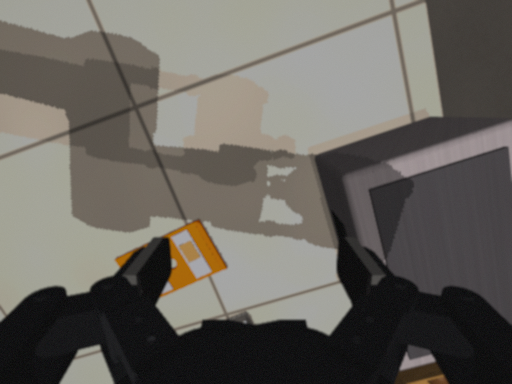

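Top view: the grey holder (208,175) carries the white tray with its red pin head (207,171) and blue tab (182,172). The light table is at (289,172). The dish is the silver square at (120,212). The orange tray at (123,283) is the look-alike. Next I'll measure these.

```bash
cat > h.py <<'E'
from workcell import r, command_gripper, optics
import cv2,numpy as np
from scipy.spatial.transform import Rotation as Ro
def cast(n,uv,z):
    m=optics.camera_model(n);K,R,t=[np.array(m[k]) for k in "KRt"]
    uv=np.atleast_2d(uv).astype(float)
    d=np.c_[(uv[:,0]-K[0,2])/K[0,0],(uv[:,1]-K[1,2])/K[1,1],np.ones(len(uv))]@R
    c=-R.T@t
    return c+d*((z-c[2])/d[:,2])[:,None]
def cloud(n,d):
    m=optics.camera_model(n);K,R,t=[np.array(m[k]) for k in "KRt"]
    v,u=np.mgrid[:384,:512]
    P=np.stack([(u-K[0,2])/K[0,0]*d,(v-K[1,2])/K[1,1]*d,d],-1)
    return (P-t)@R
def wcast_cloud(d,pos,q):
    m=optics.camera_model("wrist");K=np.array(m["K"]);T=np.array(m["tool_from_camera"])
    v,u=np.mgrid[:384,:512]
    P=np.stack([(u-K[0,2])/K[0,0]*d,(v-K[1,2])/K[1,1]*d,d],-1)
    P=P@T[:3,:3].T+T[:3,3]
    return P@Ro.from_quat(q).as_matrix().T+pos
def down(yaw):  # tool y axis (jaw) at angle yaw from world y ; z down
    # columns x,y,z
    y=np.array([-np.sin(yaw),np.cos(yaw),0]);z=np.array([0,0,-1.]);x=np.cross(y,z)
    return Ro.from_matrix(np.c_[x,y,z]).as_quat()
E
python3 - <<'E'
from h import *
for n in ("top","scene"):
    im=np.load(f"pics/a_{n}.npy");P=cloud(n,np.load(f"pics/a_{n}_d.npy"))
    hsv=cv2.cvtColor(im,cv2.COLOR_RGB2HSV); H,S,V=cv2.split(hsv)
    red=(((H<6)|(H>174))&(S>150)&(V>60)); blue=((H>105)&(H<130)&(S>90)&(V>30))
    for nm,mk in(("red",red),("blue",blue)):
        k,l,st,c=cv2.connectedComponentsWithStats(mk.astype(np.uint8))
        for i in range(1,k):
            if st[i,4]>20:
                p=P[l==i]; print(n,nm,st[i],c[i].round(1),np.median(p,0).round(4),np.percentile(p[:,2],[5,95]).round(4))
    # height regions
    Z=P[...,2]
    for (lo,hi) in((0.03,0.047),(0.012,0.028)):
        mk=((Z>lo)&(Z<hi)&(P[...,0]>0.3)&(P[...,0]<0.8)&(abs(P[...,1])<0.45)).astype(np.uint8)
        mk=cv2.morphologyEx(mk,cv2.MORPH_OPEN,np.ones((3,3)))
        k,l,st,c=cv2.connectedComponentsWithStats(mk)
        for i in range(1,k):
            if st[i,4]>80:
                p=P[l==i]; rc=cv2.minAreaRect(p[:,:2].astype(np.float32)); print(n,lo,st[i],p.mean(0).round(4),np.round(rc[0],4),np.round(rc[1],4),round(rc[2],2))
im=np.load("pics/a_top.npy");a=cv2.resize(im[110:310,85:340],None,fx=3,fy=3,interpolation=cv2.INTER_CUBIC);cv2.imwrite("pics/b.png",a[:,:,::-1])
E
```

```text
top red [200 169  12   4  45] [205.8 170.5] [0.5521 0.1246 0.0843] [0.0808 0.088 ]
top blue [180 162   4  19  72] [181.5 171. ] [0.5498 0.1867 0.0809] [0.071  0.0845]
top blue [143 272   5  18  68] [144.7 280.4] [0.2774 0.2681 0.0401] [0.0313 0.0446]
top 0.03 [312  92  20  20 145] [ 0.7668 -0.1746  0.0352] [ 0.7649 -0.1734] [0.066  0.0342] 58.03
top 0.03 [171  97  25  23 394] [0.7364 0.202  0.0378] [0.7401 0.2048] [0.0645 0.0622] 66.94
top 0.03 [ 253  141   73   64 4512] [ 0.5641 -0.0891  0.0387] [ 0.5664 -0.0891] [0.1898 0.1709] 89.96
top 0.03 [235 156   9  34 288] [0.5587 0.0431 0.0402] [0.5603 0.0432] [0.0901 0.0213] 2.18
top 0.03 [171 158  10  33 271] [0.5496 0.2107 0.0402] [0.5516 0.21  ] [0.0879 0.0254] 4.32
top 0.03 [ 369  184   41   35 1187] [ 0.4961 -0.3521  0.0345] [ 0.4963 -0.3534] [0.106  0.0845] 84.51
top 0.03 [171 193  73   5 358] [0.4979 0.1249 0.0392] [0.4981 0.1242] [0.0115 0.1878] 1.54
top 0.012 [346 125  72  30 764] [ 0.6694 -0.3243  0.0181] [ 0.6641 -0.3414] [0.1998 0.0431] 73.0
top 0.012 [ 95 203   3  32  96] [0.4307 0.4129 0.0203] [0.4309 0.4133] [0.0831 0.006 ]
[... 1112 characters left out ...]
257 0.1219] 5.38
scene 0.012 [ 98 197  39   7 143] [ 0.5406 -0.3552  0.0202] [ 0.5409 -0.3557] [0.1001 0.0074] 86.35
scene 0.012 [ 71 228  79  30 927] [ 0.6763 -0.3237  0.0185] [ 0.6697 -0.3415] [0.1994 0.0421] 74.02
scene 0.012 [270 228  79   5 308] [0.6156 0.1267 0.0198] [0.6156 0.1277] [0.0064 0.187 ] 1.81
scene 0.012 [177 235  62   8 255] [ 0.6537 -0.1127  0.0203] [ 0.654  -0.1117] [0.1434 0.0069] 89.52
scene 0.012 [384 264  21  11  95] [0.7207 0.3072 0.0195] [0.7189 0.3091] [0.0452 0.0164] 67.76
scene 0.012 [329 276  34  17 183] [0.7698 0.1937 0.0205] [0.7659 0.195 ] [0.0724 0.0266] 72.66
scene 0.012 [153 279  22  14 101] [ 0.7871 -0.1893  0.0211] [ 0.7866 -0.1892] [0.0575 0.0051] 62.96
```

View pics/b.png

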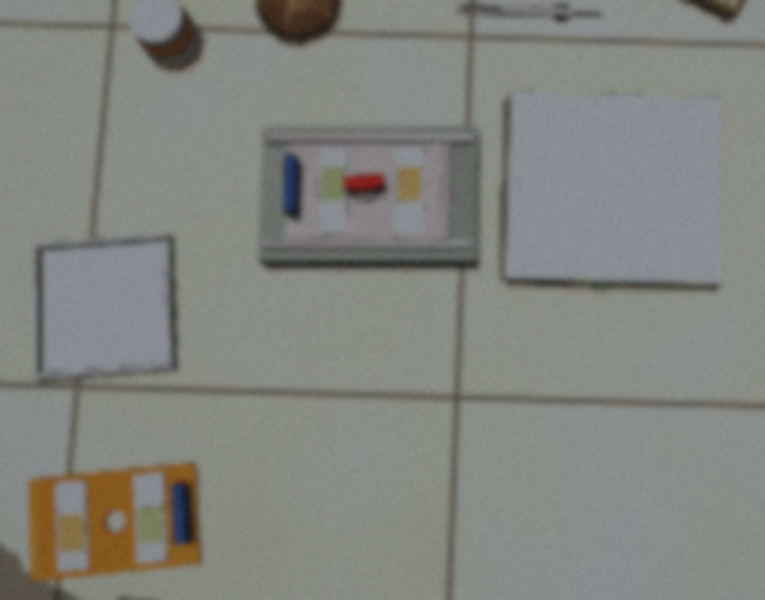

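Measurements agree with the given sizes: holder centre about (0.555, 0.127), light table (0.567, -0.089) at z 0.039, dish (0.455, 0.358), pin at y 0.124. The white tray on the holder is the one meant; the orange one with no pin is left alone. I'll move above the pin for a close wrist view.

```bash
python3 - <<'E'
from h import *
for yaw in (np.pi/2,-np.pi/2):
    print(yaw,r.solve_ik([0.555,0.125,0.22],down(yaw)))
q=down(np.pi/2)
if abs(r.solve_ik([0.555,0.125,0.22],q)[5])>abs(r.solve_ik([0.555,0.125,0.22],down(-np.pi/2))[5]): q=down(-np.pi/2)
r.reach([0.555,0.125,0.22],q)
s=r.read_state();print(s["time_s"],s["eef_pos"],s["joint_positions"])
im,d=optics.get_image("wrist")
np.savez("pics/c.npz",im=im,d=d,pos=s["eef_pos"],q=s["eef_rot"])
cv2.imwrite("pics/c.png",im[:,:,::-1])
E
```

```text
1.5707963267948966 [ 8.68281601e-02  4.51939353e-01  1.45695541e+00 -4.44089210e-16
  1.23269789e+00 -3.05476449e+00]
-1.5707963267948966 [ 8.68281601e-02  4.51939353e-01  1.45695541e+00 -4.44089210e-16
  1.23269789e+00  8.68281601e-02]
2.0917 [0.55469471 0.12598236 0.22012711] [8.84829681e-02 4.51623381e-01 1.45710426e+00 2.66333631e-04
 1.23278218e+00 8.67693512e-02]
```

View pics/c.png

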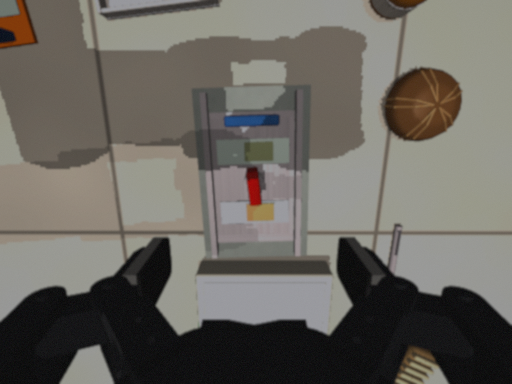

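The wrist view shows the red head at about (254,187), the blue tab at (250,120) and the rails at columns 210 and 298. Next: the pin axis, the head's yaw, and the tray and holder axes.

```bash
python3 - <<'E'
from h import *
f=np.load("pics/c.npz");im=f["im"];P=wcast_cloud(f["d"],f["pos"],f["q"])
H,S,V=cv2.split(cv2.cvtColor(im,cv2.COLOR_RGB2HSV))
def rep(nm,mk):
    p=P[mk]; rc=cv2.minAreaRect(p[:,:2].astype(np.float32)); 
    c,s,e=np.linalg.svd(p[:,:2]-p[:,:2].mean(0),full_matrices=False); a=e[0]*np.sign(e[0][1])
    print(nm,len(p),"z",np.percentile(p[:,2],[5,50,95]).round(4),"mean",p.mean(0).round(4),"rect",np.round(rc[0],4),np.round(rc[1],4),round(rc[2],1),"axis yaw from +y deg",np.degrees(np.arctan2(-a[0],a[1])).round(2))
red=((H<8)|(H>172))&(S>140)&(np.hypot(P[...,0]-.556,P[...,1]-.125)<.05)
rep("red",red); rep("redtop",red&(P[...,2]>.078)&(P[...,2]<.09))
blue=(H>100)&(H<130)&(S>100)&(np.hypot(P[...,0]-.556,P[...,1]-.19)<.06)
rep("blue",blue);rep("bluetop",blue&(P[...,2]>.076))
v,u=np.mgrid[:384,:512]
box=(u>180)&(u<325)&(v>75)&(v<262)
z=P[...,2]
mk=box&(z>.033)&(z<.09);
rep("holder",mk)
mk=box&(z>.0475)&(z<.054); mk=cv2.morphologyEx(mk.astype(np.uint8),cv2.MORPH_OPEN,np.ones((3,3)));k,l,st,c=cv2.connectedComponentsWithStats(mk)
for i in range(1,k):
    if st[i,4]>60: rep("rail%s"%st[i],l==i)
mk=box&(z>.043)&(z<.0475);rep("tray",mk)
E
```

```text
red 396 z [0.0795 0.0835 0.0847] mean [0.5542 0.1268 0.083 ] rect [0.5544 0.1255] [0.0107 0.0332] 6.7 axis yaw from +y deg 6.1
redtop 379 z [0.0822 0.0835 0.0847] mean [0.5543 0.1262 0.0835] rect [0.5544 0.1255] [0.0107 0.0332] 6.7 axis yaw from +y deg 6.09
blue 582 z [0.0793 0.0805 0.2726] mean [0.5523 0.185  0.0925] rect [0.5557 0.1644] [0.0531 0.0603] 9.1 axis yaw from +y deg 89.16
bluetop 582 z [0.0793 0.0805 0.2726] mean [0.5523 0.185  0.0925] rect [0.5557 0.1644] [0.0531 0.0603] 9.1 axis yaw from +y deg 89.16
holder 18746 z [0.0389 0.0457 0.0797] mean [0.5539 0.1342 0.0466] rect [0.554  0.1244] [0.1204 0.1907] 1.7 axis yaw from +y deg 1.76
rail[295  89   8 167 976] 976 z [0.0484 0.0496 0.0507] mean [0.6012 0.1337 0.0496] rect [0.6016 0.1263] [0.0064 0.1796] 1.8 axis yaw from +y deg 1.75
rail[199  92  17 145 884] 884 z [0.0483 0.0495 0.0507] mean [0.5061 0.1422 0.0495] rect [0.5061 0.1366] [0.0065 0.1533] 1.8 axis yaw from +y deg 1.77
rail[211 238   7  20 106] 106 z [0.0486 0.0498 0.051 ] mean [0.5091 0.0463 0.0498] rect [0.509  0.0461] [0.0062 0.0247] 1.4 axis yaw from +y deg 2.04
tray 8169 z [0.0446 0.046  0.0473] mean [0.5539 0.1267 0.046 ] rect [0.5544 0.1248] [0.0938 0.1791] 1.3 axis yaw from +y deg 2.17
```

The pin is at (0.5543, 0.1252) with head yaw 6.4°, matching the bore (holder centre (0.554, 0.1244), yaw 1.76°). I'll descend with tips just above the collar (TCP z 0.0845) and close gently.

```bash
python3 - <<'E'
from h import *
q=down(-np.pi/2+np.radians(6.4))
def st(n):
    s=r.read_state();print(n,round(s["time_s"],2),s["eef_pos"].round(4),"F",s["contact_force"].round(2),"T",s["torque"].round(3),"w",round(s["grip_width"],4),"q6",s["joint_positions"][5].round(3));return s
st(0)
command_gripper(0.04,20)
r.move_straight([0.5543,0.1252,0.13],q,speed=0.1); st("above")
s=r.read_state();im,d=optics.get_image("wrist");np.savez("pics/d.npz",im=im,d=d,pos=s["eef_pos"],q=s["eef_rot"]);cv2.imwrite("pics/d.png",im[:,:,::-1])
print(r.move_straight([0.5543,0.1252,0.0845],q,speed=0.06,max_force=6)); st("down")
E
```

```text
0 2.14 [0.5547 0.1261 0.2201] F [ 0.59 -0.11  0.54] T [ 0.013  0.015 -0.009] w 0.0853 q6 0.087
above 3.7 [0.5547 0.1252 0.1306] F [-0.46  0.01 -0.8 ] T [ 0.022 -0.011  0.014] w 0.0401 q6 -0.024
False
down 4.66 [0.5546 0.1252 0.0847] F [ 0.22 -0.32  0.22] T [0.03  0.02  0.035] w 0.0397 q6 -0.024
```

View pics/d.png

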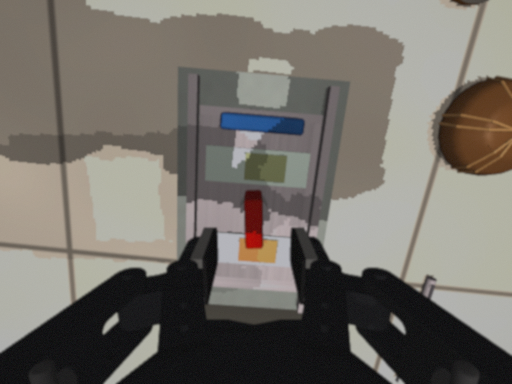

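The head lies straight between the fingers (column 254, pads at about 215 and 293). I'll recheck the pin axis from this view, then close gently.

```bash
cat >> h.py <<'E'
def st(n):
    s=r.read_state();print(n,round(s["time_s"],2),s["eef_pos"].round(4),"F",s["contact_force"].round(2),"T",s["torque"].round(3),"w",round(s["grip_width"],4),"q6",s["joint_positions"][5].round(3));return s
E
python3 - <<'E'
from h import *
f=np.load("pics/d.npz");im=f["im"];P=wcast_cloud(f["d"],f["pos"],f["q"])
H,S,V=cv2.split(cv2.cvtColor(im,cv2.COLOR_RGB2HSV))
m=((H<8)|(H>172))&(S>140)&(np.hypot(P[...,0]-.556,P[...,1]-.125)<.05)&(abs(P[...,2]-.084)<.003)
p=P[m];rc=cv2.minAreaRect(p[:,:2].astype(np.float32));print(rc,np.median(p[:,2]))
command_gripper(0.0,20); r.hold(0.2); st("closed")
E
```

```text
((0.5540172457695007, 0.125681534409523), (0.010962746106088161, 0.033132702112197876), 8.135254859924316) 0.08358403227043114
closed 5.22 [0.5546 0.1252 0.085 ] F [-0.83 -0.28  5.03] T [0.009 0.047 0.118] w 0.0116 q6 -0.024
```

There is a slight 5 N upward push, so the tips are probably brushing the collar. I'll regrip 2 mm higher at full force.

```bash
python3 - <<'E'
from h import *
q=down(-np.pi/2+np.radians(7))
command_gripper(0.024,30)
r.move_straight([0.5542,0.1254,0.0868],q,speed=0.02); st("up")
command_gripper(0.0,100); r.hold(0.2); st("closed")
# pure twist test, small
r.move_straight([0.5542,0.1254,0.0868],down(-np.pi/2+np.radians(7)-0.35),speed=0.02); st("tw-")
E
```

```text
up 5.76 [0.5543 0.1254 0.0869] F [-0.18 -1.11 -0.22] T [ 0.012  0.039 -0.018] w 0.0241 q6 -0.035
closed 6.22 [0.5545 0.1254 0.0871] F [-0.07  0.29  4.56] T [-0.013 -0.046 -0.038] w 0.0102 q6 -0.034
tw- 6.72 [0.5544 0.1254 0.0871] F [-0.24  0.1   5.3 ] T [ 0.032 -0.009  0.01 ] w 0.0101 q6 0.313
```

```bash
python3 - <<'E'
from h import *
im,d=optics.get_image("wrist");cv2.imwrite("pics/e.png",cv2.resize(im[90:330,130:390],None,fx=2.3,fy=2.3,interpolation=cv2.INTER_CUBIC)[:,:,::-1]); st(0)
E
```

```text
0 6.78 [0.5544 0.1254 0.0871] F [-0.45  0.48  4.92] T [0.038 0.046 0.08 ] w 0.0099 q6 0.312
```

View pics/e.png

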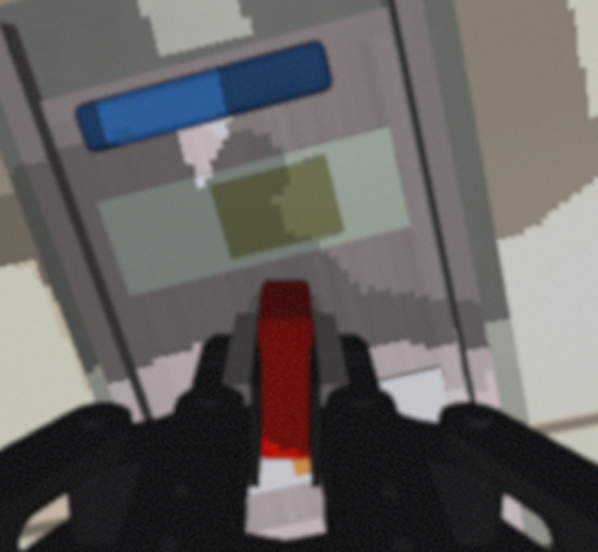

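The head is square in the pads and turns with the gripper, and the holder is unmoved. I'll start twist and lift strokes with a force guard.

```bash
cat > tw.py <<'E'
from h import *
X,Y=0.5543,0.1254
B=-np.pi/2
def strokes(z,a,n,amp=1.0,lift=2.2,T=2.2,pre=0.2,mf=24):
    # a: present yaw offset from B ; alternates to the farther side
    for i in range(n):
        sgn=-np.sign(a) if abs(a)>0.05 else -1
        r.move_straight([X,Y,z],down(B+a+sgn*pre),speed=0.02)
        end=sgn*amp; z2=z+lift/1000
        hit=r.move_straight([X,Y,z2],down(B+end),speed=lift/1000/T,max_force=mf)
        s=st(f"stroke{i} hit={hit}")
        if hit: return
        a,z=end,z2
        if s["contact_force"][2]<-26: print("too hard");return
E
python3 - <<'E'
from tw import *
strokes(0.0870,np.radians(7)-0.35,2,lift=1.5)
E
```

```text
stroke0 hit=False 8.3 [0.5541 0.1255 0.0874] F [  4.06   1.92 -13.3 ] T [ 0.397 -1.087 -0.147] w 0.0097 q6 -0.911
stroke1 hit=False 10.6 [0.5537 0.1254 0.0894] F [  2.79   1.24 -16.94] T [ 0.197 -0.714  0.194] w 0.0096 q6 1.086
```

```bash
python3 - <<'E'
from tw import *
strokes(0.0900,1.0*-1,3,lift=2.0,T=2.1)
im,d=optics.get_image("scene");cv2.imwrite("pics/f.png",cv2.resize(im[150:250,250:370],None,fx=5,fy=5,interpolation=cv2.INTER_CUBIC)[:,:,::-1])
E
```

```text
stroke0 hit=False 12.9 [0.5542 0.1254 0.092 ] F [  2.12   1.32 -16.09] T [ 0.302 -0.459 -0.168] w 0.0098 q6 -0.912
stroke1 hit=False 15.2 [0.5541 0.1255 0.094 ] F [  0.02   1.46 -13.65] T [ 0.307 -0.05   0.129] w 0.0099 q6 1.087
stroke2 hit=False 17.5 [0.5545 0.1253 0.0959] F [  2.82  -0.06 -16.4 ] T [ 0.191 -0.448 -0.078] w 0.0101 q6 -0.912
```

View pics/f.png

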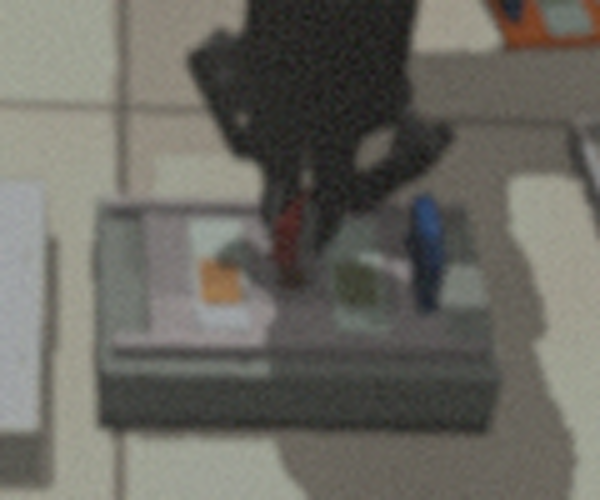

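The holder stays flat on the bench, the pin is up about 9 mm, and the pull is a steady 13–17 N. Continuing.

```bash
python3 - <<'E'
from tw import *
strokes(0.0960,1.0,3,lift=2.0,T=2.0)
im,d=optics.get_image("scene");cv2.imwrite("pics/g.png",cv2.resize(im[150:250,250:370],None,fx=5,fy=5,interpolation=cv2.INTER_CUBIC)[:,:,::-1])
E
```

```text
stroke0 hit=False 19.85 [0.5549 0.1255 0.099 ] F [-0.2   0.6   3.25] T [0.087 0.205 0.035] w 0.0102 q6 1.087
stroke1 hit=False 22.15 [0.5543 0.1254 0.0999] F [-0.06  0.31 -1.88] T [ 0.068  0.013 -0.052] w 0.0099 q6 -0.911
stroke2 hit=False 24.45 [0.5543 0.1254 0.102 ] F [ 0.52 -0.62 -0.54] T [0.099 0.019 0.009] w 0.0099 q6 1.087
```

View pics/g.png

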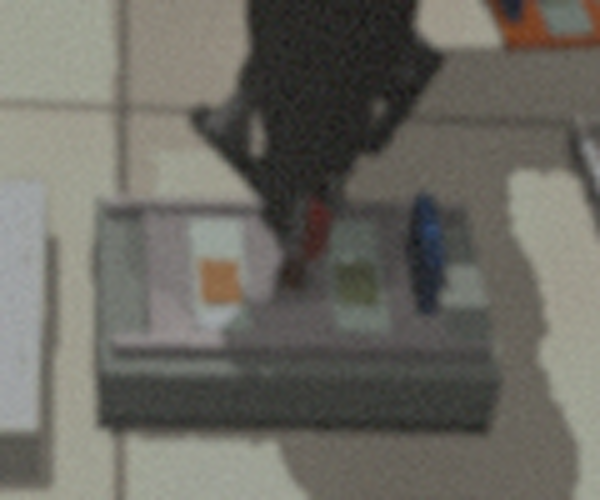

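The pin is free: forces are near zero and the holder is down. I'll check placing poses (IK), with the pin leaned 45° over the dish so that it lies down inside, and refine the dish position.

```bash
python3 - <<'E'
from tw import *
r.move_straight([X,Y,0.19],down(B-1.0+0.0) if False else None,speed=0.08,max_force=15)
s=st("lifted")
im,d=optics.get_image("scene");cv2.imwrite("pics/i.png",cv2.resize(im[100:280,230:450],None,fx=3,fy=3,interpolation=cv2.INTER_CUBIC)[:,:,::-1])
P=cloud("scene",d);Z=P[...,2]
mk=((abs(Z-.021)<.006)&(np.hypot(P[...,0]-.455,P[...,1]-.358)<.1)).astype(np.uint8)
k,l,stt,c=cv2.connectedComponentsWithStats(mk);i=1+np.argmax(stt[1:,4]);print(cv2.minAreaRect(P[l==i][:,:2].astype(np.float32)))
Pt=cloud("top",np.load("pics/a_top_d.npy"));m=(abs(Pt[...,2]-.021)<.008)&(np.hypot(Pt[...,0]-.455,Pt[...,1]-.358)<.1);print(cv2.minAreaRect(Pt[m][:,:2].astype(np.float32)),m.sum())
def pose(t,az,sg):
    z=np.array([np.cos(az)*np.sin(t),np.sin(az)*np.sin(t),-np.cos(t)]);y=sg*np.array([-np.sin(az),np.cos(az),0])
    return Ro.from_matrix(np.c_[np.cross(y,z),y,z]).as_quat()
D=np.array([.4545,.3575]);a0=np.arctan2(D[1],D[0])
for off in (0,np.pi,):
  for sg in (1,-1):
    for t in(.6,.8,.95):
      az=a0+off;u=np.array([np.cos(az),np.sin(az)])
      p=D+u*(.038-.079*np.sin(t))
      o=[r.solve_ik([*p,zz],pose(t,az,sg)) for zz in(.066,.15)]
      print(off,sg,t,[None if v is None else v.round(2) for v in o])
E
```

```text
lifted 25.75 [0.554  0.1254 0.1894] F [ 0.04 -0.38 -1.01] T [ 0.032  0.004 -0.051] w 0.0095 q6 1.088
((0.45377278327941895, 0.3566233217716217), (0.12508006393909454, 0.12267578393220901), 4.753942012786865)
((0.4503301680088043, 0.357187420129776), (0.12118649482727051, 0.12234582751989365), 6.115785598754883) 407
0 1 0.6 [None, None]
0 1 0.8 [array([0.45, 0.59, 2.26, 2.82, 0.52, 1.7 ]), None]
0 1 0.95 [array([0.42, 0.68, 2.37, 2.88, 0.86, 1.6 ]), array([0.42, 0.42, 2.33, 2.77, 0.57, 1.74])]
0 -1 0.6 [None, None]
0 -1 0.8 [array([ 0.45,  0.59,  2.26,  2.82,  0.52, -1.45]), None]
0 -1 0.95 [array([ 0.42,  0.68,  2.37,  2.88,  0.86, -1.54]), array([ 0.42,  0.42,  2.33,  2.77,  0.57, -1.4 ])]
3.141592653589793 1 0.6 [array([ 0.56,  0.98,  1.03, -0.06,  1.73,  1.48]), array([ 0.56,  0.89,  0.97, -0.06,  1.88,  1.47])]
3.141592653589793 1 0.8 [array([ 0.57,  1.13,  0.78, -0.08,  2.03,  1.47]), array([ 0.57,  1.05,  0.73, -0.08,  2.16,  1.46])]
3.141592653589793 1 0.95 [array([ 0.58,  1.26,  0.58, -0.1 ,  2.25,  1.46]), array([ 0.58,  1.17,  0.54, -0.11,  2.37,  1.44])]
3.141592653589793 -1 0.6 [array([ 0.56,  0.98,  1.03, -0.06,  1.73, -1.66]), array([ 0.56,  0.89,  0.97, -0.06,  1.88, -1.67])]
3.141592653589793 -1 0.8 [array([ 0.57,  1.13,  0.78, -0.08,  2.03, -1.67]), array([ 0.57,  1.05,  0.73, -0.08,  2.16, -1.68])]
3.141592653589793 -1 0.95 [array([ 0.58,  1.26,  0.58, -0.1 ,  2.25, -1.68]), array([ 0.58,  1.17,  0.54, -0.11,  2.37, -1.7 ])]
```

View pics/i.png

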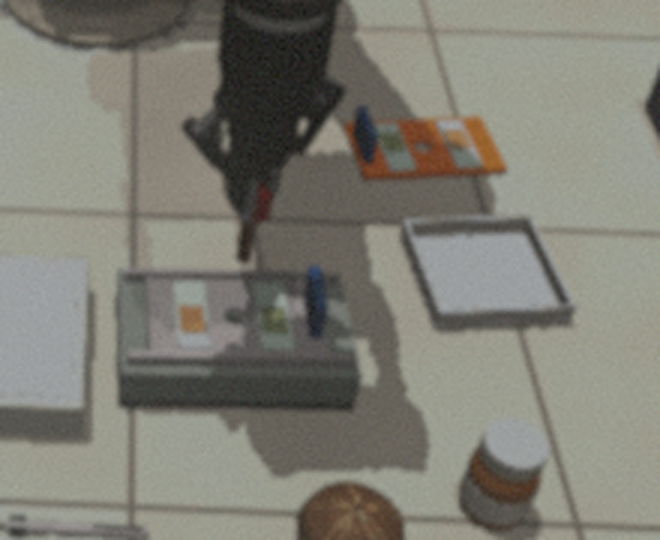

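The pin is out with the tray and holder still in place. I'll lay it in the dish with the tool leaning outward, which is reachable.

```bash
cat >> h.py <<'E'
def pose(t,az,sg):
    z=np.array([np.cos(az)*np.sin(t),np.sin(az)*np.sin(t),-np.cos(t)]);y=sg*np.array([-np.sin(az),np.cos(az),0])
    return Ro.from_matrix(np.c_[np.cross(y,z),y,z]).as_quat()
E
python3 - <<'E'
from h import *
D=np.array([.453,.357]);az=np.arctan2(D[1],D[0])+np.pi;t=0.8;u=np.array([np.cos(az),np.sin(az)])
p=D+u*(.038-.079*np.sin(t));q=pose(t,az,1)
r.reach([*p,.17],q);st("over")
hit=r.move_straight([*p,.066],q,speed=0.07,max_force=6);st(f"down {hit}")
im,d=optics.get_image("scene");cv2.imwrite("pics/j.png",cv2.resize(im[100:280,290:510],None,fx=3,fy=3,interpolation=cv2.INTER_CUBIC)[:,:,::-1])
E
```

```text
over 26.81 [0.4683 0.3679 0.1699] F [-0.1  -0.34 -1.26] T [ 0.309 -0.454 -0.036] w 0.0099 q6 1.455
down False 28.44 [0.4679 0.3687 0.0665] F [ 0.4   1.2  -1.71] T [ 0.317 -0.477 -0.006] w 0.0097 q6 1.471
```

View pics/j.png

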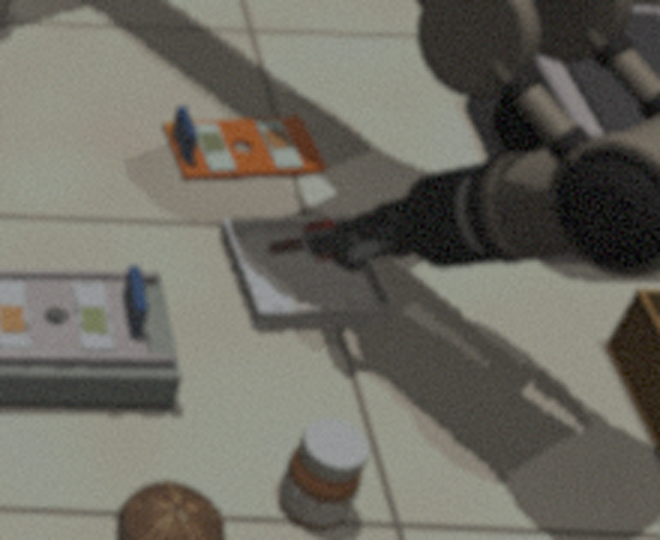

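The pin is leaned low over the dish, tip toward the robot. I'll lower it to touch, then release.

```bash
python3 - <<'E'
from h import *
s=r.read_state();p=s["eef_pos"].copy();q=s["eef_rot"]
hit=r.move_straight([p[0],p[1],.059],None,speed=0.02,max_force=4);st(f"touch {hit}")
command_gripper(0.05);r.hold(0.3);st("open")
zt=Ro.from_quat(q).as_matrix()[:,2];p=r.read_state()["eef_pos"]
r.move_straight(p-zt*0.09,None,speed=0.15,max_force=10)
st("back")
im,d=optics.get_image("scene");cv2.imwrite("pics/k.png",cv2.resize(im[100:280,290:510],None,fx=3,fy=3,interpolation=cv2.INTER_CUBIC)[:,:,::-1])
E
```

```text
touch True 28.78 [0.4679 0.3687 0.0623] F [3.11 1.74 3.69] T [-0.002 -0.104 -0.   ] w 0.0096 q6 1.472
open 29.55 [0.4677 0.3686 0.0616] F [-0.32 -0.17 -0.68] T [ 0.212 -0.249 -0.033] w 0.0501 q6 1.472
back 30.3 [0.5181 0.4084 0.1235] F [-0.01  0.17  0.22] T [ 0.171 -0.26  -0.012] w 0.0501 q6 1.444
```

View pics/k.png

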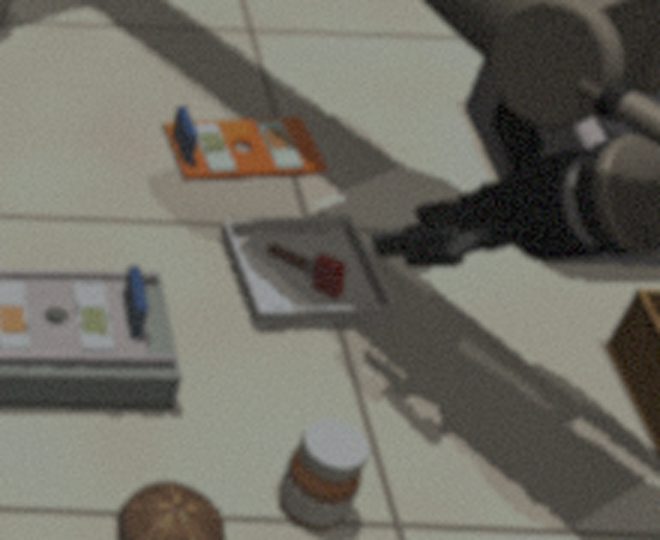

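The pin lies wholly inside the dish: red head at about (330,275), shaft toward (275,250). Next I'll measure the tray and holder again before pushing.

```bash
python3 - <<'E'
from h import *
q=down(-np.pi/2+np.radians(1.76))
r.reach([.549,.235,.22],q);command_gripper(.03)
s=st("stage");im,d=optics.get_image("wrist");np.savez("pics/l.npz",im=im,d=d,pos=s["eef_pos"],q=s["eef_rot"]);cv2.imwrite("pics/l.png",im[:,:,::-1])
P=wcast_cloud(d,s["eef_pos"],s["eef_rot"]);z=P[...,2]
def rep(nm,mk):
    p=P[mk]; rc=cv2.minAreaRect(p[:,:2].astype(np.float32)); 
    c,s,e=np.linalg.svd(p[:,:2]-p[:,:2].mean(0),full_matrices=False); a=e[0]*np.sign(e[0][1])
    print(nm,len(p),p.mean(0).round(4),np.round(rc[0],4),np.round(rc[1],4),round(rc[2],1),np.degrees(np.arctan2(-a[0],a[1])).round(2))
H,S,V=cv2.split(cv2.cvtColor(im,cv2.COLOR_RGB2HSV))
blue=(H>100)&(H<130)&(S>100)&(np.hypot(P[...,0]-.556,P[...,1]-.19)<.06)&(abs(z-.08)<.008); rep("bluetop",blue)
near=(abs(P[...,0]-.554)<.08)&(abs(P[...,1]-.125)<.115)
mk=(near&(z>.0475)&(z<.054)).astype(np.uint8);mk=cv2.morphologyEx(mk,cv2.MORPH_OPEN,np.ones((3,3)));k,l,stt,c=cv2.connectedComponentsWithStats(mk)
for i in range(1,k):
    if stt[i,4]>60: rep("rail",l==i)
E
```

```text
stage 31.78 [0.5491 0.2355 0.2191] F [-0.38 -0.47 -0.58] T [0.041 0.007 0.026] w 0.0302 q6 0.246
bluetop 525 [0.5523 0.1897 0.0794] [0.5524 0.1889] [0.0482 0.009 ] 1.6 -88.35
rail 172 [0.5044 0.1973 0.0496] [0.5043 0.1971] [0.0062 0.0327] 2.0 1.83
rail 207 [0.5993 0.1963 0.0496] [0.5993 0.1953] [0.0061 0.0425] 1.4 2.03
rail 84 [0.5083 0.0699 0.0497] [0.5083 0.0701] [0.0061 0.0233] 1.6 4.14
```

View pics/l.png

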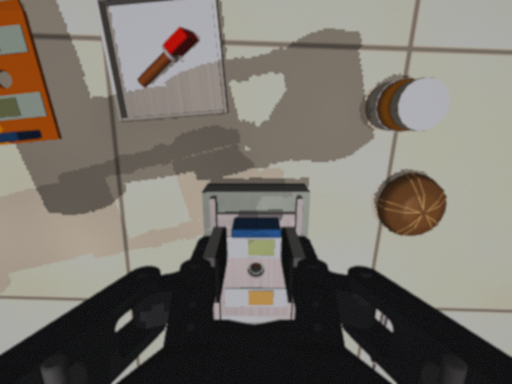

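The tab is at (0.5524, 0.1889) and yaw still agrees at about 1.8°. I'll come down behind the tab with two fingers (tips about 4 mm above the tray) and push slowly.

```bash
cat > push.py <<'E'
from h import *
q=down(-np.pi/2+np.radians(1.76))
def X(y): return 0.5515+0.0307*(0.219-y)
def shot(n):
    im,d=optics.get_image("scene");cv2.imwrite(n,cv2.resize(im[140:260,160:360],None,fx=3.5,fy=3.5,interpolation=cv2.INTER_CUBIC)[:,:,::-1]);return im,d
E
python3 - <<'E'
from push import *
r.move_straight([X(.221),.221,.12],q,speed=.15)
print(r.move_straight([X(.221),.221,.0745],q,speed=.06,max_force=5));st("down")
print(r.move_straight([X(.18),.18,.0745],q,speed=.035,max_force=14));st("p1")
shot("pics/m.png")
E
```

```text
False
down 33.57 [0.5517 0.2211 0.0747] F [ 1.24  1.   -0.47] T [ 0.026 -0.007 -0.025] w 0.0298 q6 0.221
False
p1 34.89 [0.5527 0.1798 0.0745] F [-0.31 -1.43  0.42] T [-0.03  -0.005 -0.028] w 0.0297 q6 0.152
```

View pics/m.png

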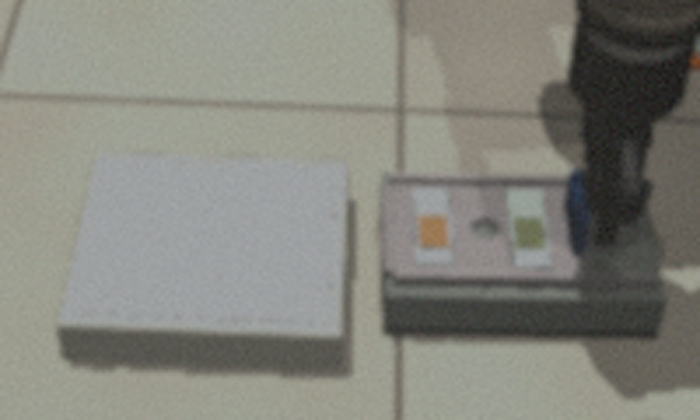

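The tray slides level between its rails and the front edge is now at the holder's end. Next I'll push across the gap.

```bash
python3 - <<'E'
from push import *
print(r.move_straight([X(.085),.085,.0745],q,speed=.035,max_force=14));st("p2")
shot("pics/n.png")
E
```

```text
False
p2 37.81 [0.5556 0.0849 0.0745] F [0.11 2.92 3.21] T [ 0.39  -0.128  0.009] w 0.03 q6 -0.015
```

View pics/n.png

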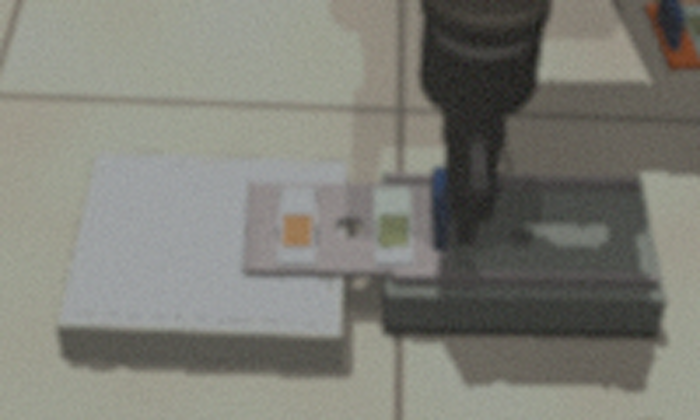

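The front is well onto the table and the tray is level. I'll back off briefly to clear the 3 N of finger drag, then continue.

```bash
python3 - <<'E'
from push import *
r.move_straight([X(.089),.089,.0745],q,speed=.03);st("off")
print(r.move_straight([X(.048),.048,.0745],q,speed=.035,max_force=14));st("p3")
shot("pics/o.png")
E
```

```text
off 38.14 [0.5552 0.0889 0.0742] F [-0.16 -0.27  0.48] T [-0.083  0.015 -0.02 ] w 0.0302 q6 -0.008
False
p3 39.47 [0.5569 0.0479 0.0747] F [ 0.51 -0.02  0.63] T [ 0.017 -0.011 -0.04 ] w 0.0303 q6 -0.082
```

View pics/o.png

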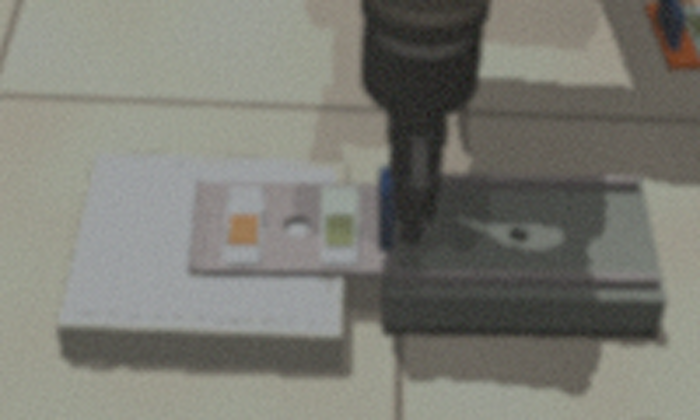

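```bash
python3 - <<'E'
from push import *
print(r.move_straight([X(.018),.018,.0745],q,speed=.035,max_force=14));st("p4")
print(r.move_straight([X(-.011),-.011,.0745],q,speed=.035,max_force=14));st("p5")
shot("pics/p.png")
E
```

```text
False
p4 40.52 [0.5577 0.0178 0.0745] F [ 0.   -0.33  0.04] T [-0.05  -0.013  0.008] w 0.0301 q6 -0.136
False
p5 41.5 [ 0.5586 -0.0113  0.0745] F [ 0.8   0.18 -0.39] T [0.009 0.025 0.014] w 0.0302 q6 -0.188
```

View pics/p.png

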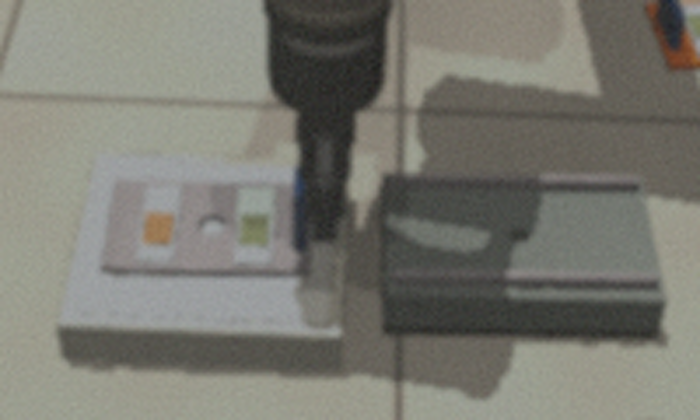

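The tray looks wholly on the table. I'll back off, rise clear and verify the margins.

```bash
python3 - <<'E'
from push import *
r.move_straight([X(.01),.01,.0745],q,speed=.06)
r.move_straight([X(.01),.01,.15],q,speed=.12)
r.reach([.50,.15,.30],q);st("clear")
for n in("top","scene"):
    im,d=optics.get_image(n);P=cloud(n,d);z=P[...,2]
    cv2.imwrite(f"pics/q_{n}.png",im[:,:,::-1])
    H,S,V=cv2.split(cv2.cvtColor(im,cv2.COLOR_RGB2HSV))
    near=(abs(P[...,0]-.565)<.11)&(abs(P[...,1]+.09)<.11)
    for nm,lo,hi in(("table",.036,.0405),("tray+",.0425,.06),("tab",.07,.09)):
        m=near&(z>lo)&(z<hi);m=cv2.morphologyEx(m.astype(np.uint8),cv2.MORPH_OPEN,np.ones((3,3)))>0
        p=P[m];rc=cv2.minAreaRect(p[:,:2].astype(np.float32)) if len(p) else None;print(n,nm,len(p),rc,len(p) and (p[:,1].min().round(4),p[:,1].max().round(4),np.median(p[:,2]).round(4)))
    m=(np.hypot(P[...,0]-.453,P[...,1]-.357)<.1)&((H<8)|(H>172))&(S>120);p=P[m];print("pin",len(p),len(p) and np.median(p,0).round(4), len(p) and (p.min(0).round(3),p.max(0).round(3)))
    m=(abs(P[...,0]-.554)<.08)&(abs(P[...,1]-.125)<.115)&(z>.034)&(z<.054);print("holder",cv2.minAreaRect(P[m][:,:2].astype(np.float32)))
E
```

```text
clear 43.69 [0.4999 0.1494 0.2985] F [-0.41 -1.05 -0.5 ] T [-0.026  0.012 -0.013] w 0.03 q6 0.113
top table 247 ((0.564213752746582, -0.08701880276203156), (0.15784332156181335, 0.18206466734409332), 1.6555839776992798) (np.float64(-0.1782), np.float64(0.0052), np.float64(0.0385))
top tray+ 1039 ((0.5604906678199768, -0.09092046320438385), (0.08446764945983887, 0.1420629322528839), 1.4884719848632812) (np.float64(-0.1615), np.float64(-0.0207), np.float64(0.0458))
top tab 76 ((0.5570195317268372, -0.026037395000457764), (0.04666357487440109, 0.00769595755264163), 1.5551283359527588) (np.float64(-0.0305), np.float64(-0.0216), np.float64(0.0787))
pin 0 0 0
holder ((0.5525499582290649, 0.12469423562288284), (0.1198607012629509, 0.18532022833824158), 1.626068115234375)
scene table 1002 ((0.5692058801651001, -0.09008922427892685), (0.1727023720741272, 0.1894744634628296), 0.024785112589597702) (np.float64(-0.1848), np.float64(0.0047), np.float64(0.039))
scene tray+ 1343 ((0.561889111995697, -0.09185490757226944), (0.09104446321725845, 0.1421167552471161), 2.0544774532318115) (np.float64(-0.163), np.float64(-0.0193), np.float64(0.0457))
scene tab 64 ((0.5635905265808105, -0.027332087978720665), (0.047664448618888855, 0.0072883907705545425), 3.172255754470825) (np.float64(-0.0323), np.float64(-0.0226), np.float64(0.0797))
pin 45 [0.4765 0.3685 0.0362] (array([0.434, 0.338, 0.013]), array([0.488, 0.376, 0.044]))
holder ((0.5573698878288269, 0.12603312730789185), (0.12173406779766083, 0.1907471865415573), 1.3501266241073608)
```

View pics/q_top.png

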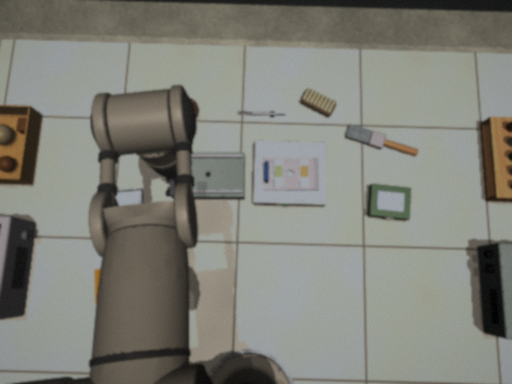

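View pics/q_scene.png

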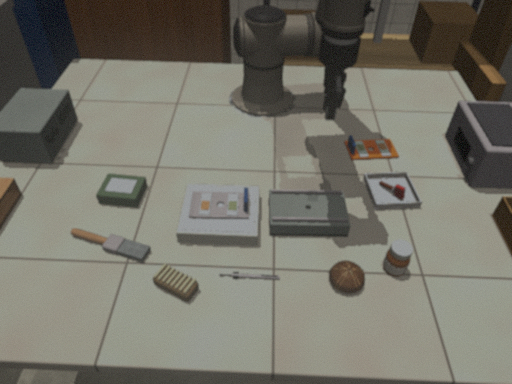

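The tray is wholly on the table with about 20 mm of margin front and rear. It is level, the pin is inside the dish, and the bystanders are unmoved. Handing in.

```bash
python3 -c "
from h import *
r.finish_job(); print(r.read_state()['time_s'])"
```

```text
the job is handed in; nothing more can be done
the job is handed in; nothing more can be done
```

The pin is out and in the square dish, and the tray lies wholly on the light table. I handed the job in at about 44 s of the 72 s allowed; no verdict is reported.

- **Pin:** I worked it loose with about 2 rad back-and-forth twists, lifting 1.5–2 mm per stroke. The pull read 17 N or less after each stroke, and the holder looked flat on the bench in each picture. I then lifted the pin out and laid it in the dish.
- **Tray:** I pushed it across the gap with two fingers behind the blue tab, with only a few newtons on the tool. At mid-gap the tool showed about 3 N vertically, so I backed off and pushed again, and it was gone.

**Last checks:**
- **Tray position:** it lies level, at y from -0.162 to -0.020 on a table spanning -0.184 to 0.006, so about 20 mm of margin front and rear and more at the sides.
- **Holder:** it still reads at its original place within measuring error. The top and scene cameras disagree by about 5 mm in its x.
- **Pin:** the scene camera shows it inside the dish. Its head reads up to 44 mm high, so it is probably lying on its narrow edge. The top camera could not confirm the pin because the arm blocked its view.
- **Other things on the bench:** by eye, the bystanders and the orange look-alike are where they were.

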